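# Pack the weld-fixture caddy

### The job

Put the four fixture pieces lying about the welding bench into the grey caddy, each upright and fully down in its own holder: the bored collar over the post, the V-block (groove up) in the oblong pocket, the angle stop on its foot in the square pocket and the screw jack in the round pocket. Leave the look-alikes, the solid slug and the plain block, standing where they are.

Things in the scene. Friction and masses are not known exactly. Their poses are not given: they have to be found in the camera images.
- collar: Steel spacer collar, a thick ring: outside diameter 56, bore 32 right through, height 40 mm, about 0.5 kg. Stands on end; origin at the centre of its underside, z up along the bore.
- vee_block: Steel V-block: 62 mm long (its x), 36 mm wide (its y), 38 mm high, about 0.5 kg, with a 90 degree V groove 38 mm wide and 19 mm deep across the middle of its top, running along y. The two long side faces (normal to y) are flat and parallel. Origin at the centre of its underside, z up.
- angle_stop: Steel angle stop (L bracket), about 0.3 kg: foot 50 x 50 x 8 mm lying flat with two dark holes, and an upright leg 8 mm thick (along x), 50 mm wide (along y), reaching to 56 mm above the underside, along the foot's +x edge (middle of the leg's thickness at x = +21 mm). Origin at the centre of the foot's underside, z up.
- screw_jack: Small steel screw jack: round foot of diameter 50 and 12 mm high, tapering by 17 mm height to an upright stem of diameter 26 that ends at 67 mm, about 0.36 kg. Origin at the centre of its underside, z up along the stem.
- solid_slug: Look-alike of the collar, does not belong in the caddy: solid steel round, diameter 56, height 40 mm, no bore. Origin at the centre of its underside.
- plain_block: Look-alike of the V-block, does not belong in the caddy: plain steel block 62 (x) x 36 (y) x 38 mm high with a flat top. Origin at the centre of its underside.
- post_holder: Caddy holder with an upright post. Fixed in the grey caddy. Base 100 x 100 x 5 mm; origin at the centre of its underside (5 mm above the work surface), z up, sides along x and y. The post, on the centre, has diameter 14 and stands 30 mm above the base's top (tip 35 mm above the origin). For the collar. The four holders stand 104 mm apart in a 2 x 2 square; the caddy's outer wall is 22 mm high.
- oblong_holder: Caddy holder with a rectangular pocket. Fixed in the grey caddy. Base 100 x 100 x 5 mm; origin at the centre of its underside (5 mm above the work surface), z up, sides along x and y. On it a rim 3 mm thick and 12 mm high round a pocket of 78 mm (along x) by 52 mm (along y), centred; the pocket's floor is 5 mm above this origin. For the V-block.
- square_holder: Caddy holder with a square pocket. Fixed in the grey caddy. Base 100 x 100 x 5 mm; origin at the centre of its underside (5 mm above the work surface), z up, sides along x and y. On it a rim 3 mm thick and 12 mm high round a pocket of 66 x 66 mm, centred; the pocket's floor is 5 mm above this origin. For the angle stop.
- round_holder: Caddy holder with a round pocket. Fixed in the grey caddy. Base 100 x 100 x 5 mm; origin at the centre of its underside (5 mm above the work surface), z up, sides along x and y. On it a round rim 3 mm thick and 12 mm high round a pocket of diameter 66 mm, centred; the pocket's floor is 5 mm above this origin. For the screw jack.
Things that resemble listed ones, but are neither listed nor needed, are in the scene too. What is shaped like the angle_stop but purple, turquoise or yellow is not meant.

How it is judged:
By the outcome, as a careful person would: the job done as asked, in the order asked, and still so for the second after the job is handed in, with the robot touching nothing.
It also fails if it takes over 96 s, if anything falls off the work surface, if the arm or the gripper's body presses on something with over 40 N, if the wrist force passes 120 N, or if a joint passes its speed limit or range.

### The arm

A 6-joint arm with a two-finger parallel gripper is mounted at the origin on the work surface. World frame = base frame: x ahead of the robot, y to its left, z up, the work surface at z = 0. Lengths are in m, angles in rad, forces in N, time in s.
With the tool pointing down it reaches from about 0.35 to 0.975 m from the base axis. Payload 17.4 kg.
Tool frame: the origin (TCP) lies midway between the tips of the shut fingers; the grasp point (between the pads) lies bot.grasp_offset behind it (bot.grasp_offset is the distance from the TCP to the grasp point, in m); z points along the fingers, y is the line along which they close (so a half turn about z gives the same grasp; the last joint's range is limited). The gripper opens to 85 mm and grips with 20 to 120 N. Pads are 22 mm wide; open, the fingers measure 114 mm over their backs; the gripper's body (76 mm by 85 mm) begins 54 mm behind the grasp point. The pads swing forward as they close: fully open they stand 13 mm farther back than shut.
Start: joints at [-1.386, 0.116, 1.442, -0, 1.584, -0.038], TCP at [0.149, -0.658, 0.231] pointing down, gripper open.
Joint ranges: [-2.83, 2.83], [-0.83, 2.19], [0.07, 2.5], [-1.14, 4.28], [0.01, 3], [-2.97, 2.97]. Speed limits (rad/s): [1.89, 1.89, 2.22, 3.14, 3.14, 3.14].

### API

Orientations are given as a unit quaternion [w, x, y, z].
In Python, from cell import bot gives the robot as it stands.
- The arm moves only by the tool apply_moves, never from a script. Its argument "series" is a list of rows, each a list of 3 entries, a list of its own where there are three numbers: the shift along the world's x, y, z in units of 30 mm (1.0 is 30 mm), then the turn, a rotation vector about the world's x, y, z in units of 5 degrees (1.0 is 5 degrees), then the finger opening in mm, from 0 to 85.4. In form: [[[x, y, z], [rx, ry, rz], gripper], ...]. A call has 1 to 12 rows; each row shifts and turns the commanded pose from where the row before left it; what a row does not reach is not made up. A row lasts 1/8 s, in which the tool goes at most 62.5 mm and 10.7 degrees, less where a joint would pass 70% of its speed; a pose out of reach is approached as far as the arm can. A call is refused whole if a number of a shift passes 1 or a number of a turn 1, either way. A call with a gripper value outside its range is refused whole. The fingers move at their own pace and stop on an object; "squeeze" is the grip in N (left out, the last holds). Time passes only in rows, so rows that do not move let the fingers close. It gives the time, the measured TCP pose, the force, the opening and the grip force at its end, in the units of the state.
- bot.get_state(): the state, without advancing time (a new reading comes with each control period).
- bot.read_camera(name): name is "side" or "top" or "wrist"; returns a dict with "pixels" (384x512x3 uint8, blue, green, red), "z_map" (384x512 float32, m along the optical axis (not along the pixel's ray), 0 where there is no reading), "vertical_fov" (degrees; the focal length in pixels is half the picture's height over the tangent of half this angle, whatever the lens; pixels are square), "cx", "cy" (the principal point, pixels), "extrinsics" (4x4, takes a point from camera to world coordinates). Camera axes: x right, y up, looking along -z (the intrinsics and any distortion apply to the point x, -y, -z); pixel columns grow to the right and rows downward; lengths in m; the calibration is good to about 2 mm. A picture is of the moment at which its call begins.
- bot.hand_in(): hands the job in; it is judged then, once.
The state is a dict: "clock": time; "q": joint angles; "qd": joint speeds; "tau": joint torques, N m; "tcp_pos": TCP position; "tool_rot": TCP orientation; "contact_force": force on the tool from outside, world axes, zero at the start; "wrist_torque": the same for the moment, N m; "grip_width": finger opening in m; "grasp_force": force on a finger pad.
Only numpy, scipy, OpenCV 4.12 (cv2) and the standard library are available. Lean on these libraries where they do the work, as an engineer would, in place of code of your own. Each camera call takes 0.05 s, during which the arm holds its last target. There are 200 camera calls.

## Working session

There is one attempt and no reset: what is moved stays moved. The work goes in short steps, Python scripts to look and compute and a tool call to move; the robot and the scene stay as the last step left them, time stands still between calls to the robot, and variables do not carry over. Pictures are saved under pics/ and viewed, at most 14 in all, crops included, and the job is handed in when it is done.

Besides the shell and the picture viewer there is one more tool, called in YAML: its name, and indented under it one key for each argument. apply_moves: Moves the arm, as the interface text tells. Its arguments: {"type":"object","properties":{"series":{"type":"array"},"squeeze":{"type":"number"}},"required":["series"]}

```bash
mkdir -p pics; ls; cat > h.py <<'E'
import numpy as np, cv2
from cell import bot
def cam(n):
    c=bot.read_camera(n); return c
def pts(c):
    z=c["z_map"]; H,W=z.shape; f=H/2/np.tan(np.radians(c["vertical_fov"])/2)
    u,v=np.meshgrid(np.arange(W),np.arange(H))
    P=np.stack([(u-c["cx"])/f*z,-(v-c["cy"])/f*z,-z,np.ones_like(z)],-1)
    return (P@np.array(c["extrinsics"]).T)[...,:3]
E
python3 - <<'E'
from h import *
print(bot.grasp_offset, bot.get_state())
ims=[]
for n in("top","side"):
    c=cam(n); np.savez(f"{n}0.npz",**c); print(n,{k:v for k,v in c.items() if k not in("pixels","z_map")})
    cv2.imwrite(f"pics/{n}0.png",cv2.resize(c["pixels"],(800,600)))
E
```

```text
pics
0.0187 {'clock': 0.0, 'q': array([-1.38579481e+00,  1.16502548e-01,  1.44226536e+00, -1.44186458e-05,
        1.58401787e+00, -3.78102207e-02]), 'qd': array([ 0.00101651, -0.00018204,  0.00127506,  0.00072254,  0.0008497 ,
        0.00118437]), 'tau': array([-2.66322619e-03, -7.31995726e+01, -6.32488990e+01, -5.01711713e-05,
        6.33283038e-03,  3.22554979e-05]), 'tcp_pos': array([ 0.14910128, -0.65812714,  0.23055095]), 'tool_rot': array([-5.94416189e-04,  9.93800615e-01,  1.11175455e-01, -5.10539135e-05]), 'contact_force': array([ 0.67097612, -0.19261052,  0.3277237 ]), 'wrist_torque': array([ 0.02346147,  0.01912209, -0.04337499]), 'grasp_force': 0.0, 'grip_width': 0.08501827068594675}
top {'vertical_fov': 49.65237823548929, 'cx': 255.20022719017769, 'cy': 194.1362153511926, 'extrinsics': array([[ 0.01798692,  0.99543434, -0.09373866,  0.3792397 ],
       [-0.99983229,  0.01823065,  0.00174437, -0.00884599],
       [ 0.00344532,  0.09369156,  0.99559531,  0.92278426],
       [ 0.        ,  0.        ,  0.        ,  1.        ]])}
side {'vertical_fov': 49.493728454212615, 'cx': 253.0819439244582, 'cy': 190.3719267773588, 'extrinsics': array([[-0.99414517,  0.08287263, -0.06933617,  0.37396906],
       [-0.10801297, -0.77958434,  0.61691285,  0.71331419],
       [-0.0029282 ,  0.62079014,  0.78397132,  0.94356473],
       [ 0.        ,  0.        ,  0.        ,  1.        ]])}
```

View pics/top0.png

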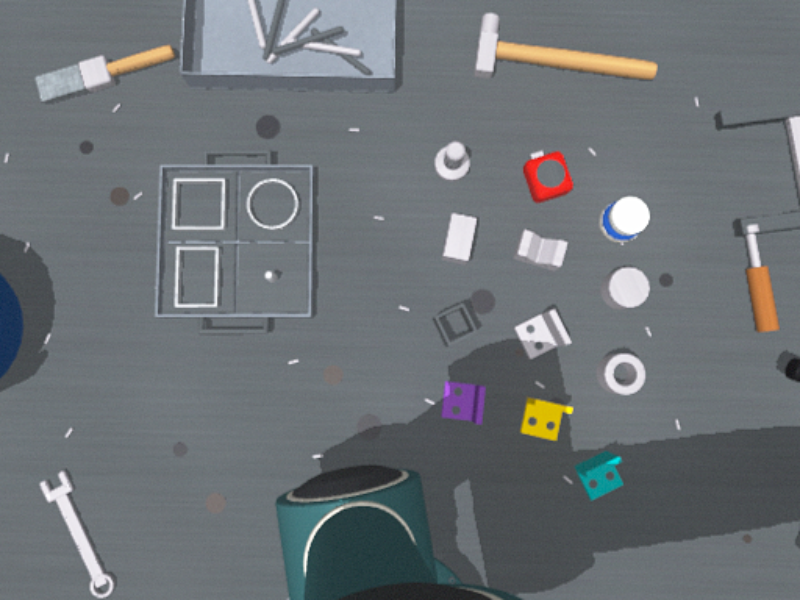

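View pics/side0.png

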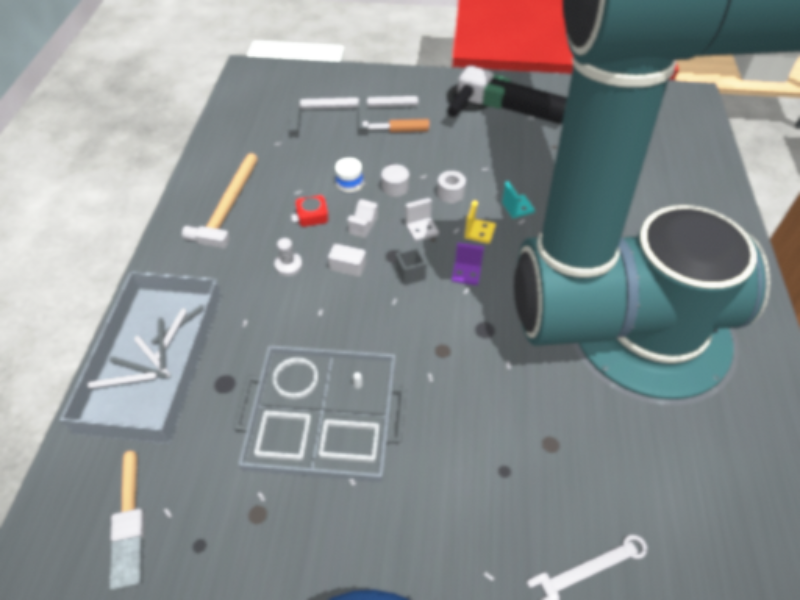

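The top view (800-px scale) shows the collar as a ring at (624,373) and the slug, a solid disc, at (628,287). The V-block with its groove is at (542,249) and the flat plain block at (460,237). The white angle stop is at (543,332); the look-alike brackets are purple (463,402), yellow (543,418) and turquoise (600,475). The jack is at (453,160). In the caddy, square is at (199,204), round (272,204), oblong (197,277) and post (271,275).

```bash
python3 - <<'E'
from h import *
d={n:dict(np.load(f"{n}0.npz")) for n in("top","side")}
crop=d["top"]["pixels"][85:265,265:430]; cv2.imwrite("pics/crop0.png",cv2.resize(crop,None,fx=3.3,fy=3.3,interpolation=cv2.INTER_CUBIC))
for n in d:
    c=d[n]; P=pts(c); z=P[...,2]; 
    print(n,"table z",np.percentile(z[(c["z_map"]>0)&(abs(z)<.02)],[5,50,95]).round(4))
    hsv=cv2.cvtColor(c["pixels"],cv2.COLOR_BGR2HSV)
    m=((z>.006)&(z<.09)&(c["z_map"]>0)&(P[...,0]>.25)&(P[...,0]<.75)&(abs(P[...,1])<.45)).astype(np.uint8)
    k,l,s,ce=cv2.connectedComponentsWithStats(m)
    for i in range(1,k):
        if s[i,4]<60: continue
        p=P[l==i]; zt=np.percentile(p[:,2],97); t=p[p[:,2]>zt-.005]
        r=cv2.minAreaRect((t[:,:2]*1000).astype(np.float32))
        ra=cv2.minAreaRect((p[:,:2]*1000).astype(np.float32))
        print(ce[i].round(),s[i,4],"ztop%.1f"%(zt*1e3),"top rect",np.round(r[0],1),np.round(r[1],1),round(r[2],1),"all",np.round(ra[0],1),np.round(ra[1],1),round(ra[2],1), hsv[l==i].mean(0).round())
E
```

```text
top table z [-0.0018  0.0012  0.0106]
[289. 103.] 419 ztop68.7 top rect [669.6 -83.6] [24.2 23.5] 0.2 all [668.8 -83.8] [48.2 47.5] 85.3 [132.   9. 197.]
[150. 154.] 9724 ztop24.5 top rect [549.2 222.6] [261.4 217.6] 1.1 all [549.5 222.5] [262.  217.6] 1.2 [104.  22. 131.]
[350. 113.] 779 ztop39.6 top rect [ 648.  -218.8] [56.3 52.1] 20.4 all [ 654.  -216.5] [72.3 56.6] 19.9 [ 51. 140. 185.]
[399. 140.] 684 ztop52.7 top rect [ 588.7 -325.4] [50.4 49.8] 74.7 all [ 587.  -323.2] [53.7 54.3] 74.7 [ 38.  36. 229.]
[294. 153.] 518 ztop41.5 top rect [556.8 -93.3] [35.6 61.9] 79.1 all [556.6 -93.3] [35.8 62.6] 79.4 [135.   7. 223.]
[346. 160.] 572 ztop40.4 top rect [ 542.8 -207.2] [62.1 36.5] 74.8 all [ 542.9 -207.2] [62.1 37. ] 74.6 [135.   9. 202.]
[400. 185.] 649 ztop43.3 top rect [ 490.6 -325.3] [54.4 53.8] 42.8 all [ 490.4 -325.1] [55.1 54.8] 78.3 [134.   8. 210.]
[291. 207.] 224 ztop49.2 top rect [434.9 -88.1] [43.7 44.1] 26.1 all [434.8 -87.8] [43.8 44.5] 25.9 [104.  21. 107.]
[347. 214.] 644 ztop57.7 top rect [ 433.1 -226.1] [49.3  8.4] 27.4 all [ 423.5 -207.4] [50.1 50.3] 27.4 [133
[... 1380 characters left out ...]
.] 234 ztop56.4 top rect [ 327.3 -218.5] [49.1  8.3] 77.6 all [ 307.3 -212.7] [56.2 50.5] 78.5 [ 25. 167. 203.]
[184. 165.] 262 ztop67.9 top rect [669.4 -82.7] [23.5 20.7] 31.7 all [669.5 -81.1] [47.8 44.9] 12.4 [120.   5. 204.]
[300. 168.] 389 ztop56.1 top rect [ 327.9 -120.2] [13.2 48.7] 80.2 all [ 329.4 -101. ] [55.2 49.8] 84.2 [137. 140. 136.]
[222. 166.] 345 ztop40.4 top rect [556.2 -94.4] [39.2 60.6] 80.7 all [556.2 -93. ] [41.6 61.5] 79.6 [124.   4. 210.]
[263. 169.] 333 ztop47.4 top rect [434.7 -88.8] [43.9 49.4] 24.5 all [434.9 -88.6] [46.4 50. ] 29.4 [99. 19. 95.]
[205. 265.] 6857 ztop23.1 top rect [549.4 220.9] [263.5 218.9] 1.1 all [549.6 220.9] [264.3 218.9] 1.1 [ 99.  19. 153.]
```

View pics/crop0.png

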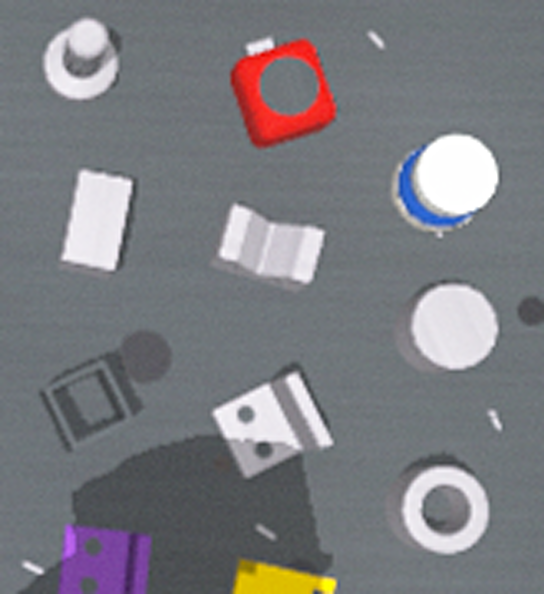

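The enlarged crop confirms the choice: the ring with a bore at (445,508) is the collar, the grooved block at (270,245) is the V-block, and the white bracket at (272,420) is the angle stop. Their sizes and heights match in both cameras. I'll move to above the collar now and check the holder centres at the same time.

apply_moves:
  series:
    - [[0.67,1,-0.3],[0,0,0],85]
    - [[0.67,1,-0.3],[0,0,0],85]
    - [[0.67,1,-0.3],[0,0,0],85]
    - [[0.67,1,-0.3],[0,0,0],85]
    - [[0.67,1,-0.3],[0,0,0],85]
    - [[0.67,1,-0.3],[0,0,0],85]
    - [[0.67,1,-0.3],[0,0,0],85]
    - [[0.67,1,-0.3],[0,0,0],85]
    - [[0.67,1,-0.3],[0,0,0],85]
    - [[0.67,1,-0.3],[0,0,0],85]
    - [[0.67,1,-0.3],[0,0,0],85]
    - [[0.05,0.35,0],[0,0,0],85]
  squeeze: 60

```text
clock: 1.6
tcp_pos: [0.3722, -0.3163, 0.1314]
tool_rot: [-0.001, 0.994, 0.112, -0.0]
contact_force: [0.4, -0.8, 0.3]
grip_width: 0.0851
grasp_force: 0.0
```

```bash
cat >> h.py <<'E'
def st():
    s=bot.get_state(); w,x,y,z=s["tool_rot"]
    from scipy.spatial.transform import Rotation as R
    M=R.from_quat([x,y,z,w]).as_matrix()
    print("t%.2f"%s["clock"],"tcp",(s["tcp_pos"]*1e3).round(1),"yaw_y %.1f"%np.degrees(np.arctan2(M[1,1],M[0,1])),"zax",M[:,2].round(3),"q",s["q"].round(2),"F",s["contact_force"].round(1),"w",round(s["grip_width"]*1e3,1),"g",s["grasp_force"])
E
python3 - <<'E'
from h import *
st()
for n in("top","side"):
    c=dict(np.load(f"{n}0.npz")); P=pts(c); z=P[...,2]
    near=(abs(P[...,0]-.549)<.1)&(abs(P[...,1]-.222)<.1)&(c["z_map"]>0)
    p=P[near&(z>.033)&(z<.06)]; print(n,"post",len(p),(p.mean(0)*1e3).round(1))
    for nm,sx,sy in(("oblong",-1,1),("square",1,1),("round",1,-1)):
        cx,cy=.549+.052*sx,.222+.052*sy
        m=near&(z>.017)&(z<.03)&(abs(P[...,0]-cx)<.046)&(abs(P[...,1]-cy)<.046)
        r=cv2.minAreaRect((P[m][:,:2]*1e3).astype(np.float32)); print(nm,m.sum(),np.round(r[0],1),np.round(r[1],1),round(r[2],1))
E
```

```text
t1.60 tcp [ 372.2 -316.3  131.4] yaw_y -77.1 zax [-0.001  0.001 -1.   ] q [-0.76 -0.26  1.96  0.    1.44  0.59] F [ 0.4 -0.8  0.3] w 85.1 g 0.0
top post 34 [497.6 167.9  39. ]
oblong 274 [496.1 272.6] [85.7 59.5] 1.8
square 270 [599.6 274.9] [72.  72.9] 1.3
round 172 [602.1 170.9] [70.1 71. ] 37.8
side post 21 [497.8 169.2  37.6]
oblong 192 [496.2 271.6] [84.3 60.5] 1.5
square 201 [600.1 273.5] [72.9 74.6] 0.9
round 129 [603.3 169.2] [69.8 71.3] 10.5
```

apply_moves:
  series:
    - [[0,-0.04,-0.9],[0,0,0],85]
    - [[0,0,-0.9],[0,0,0],85]
    - [[0,0,-0.9],[0,0,0],85]
    - [[0,0,-0.9],[0,0,0],85]
    - [[0,0,-0.4],[0,0,0],85]
    - [[0,0,-0.18],[0,0,0],85]
    - [[0,0,0],[0,0,0],50]
    - [[0,0,0],[0,0,0],40]
    - [[0,0,0],[0,0,0],40]
    - [[0,0,0],[0,0,0],40]
    - [[0,0,0],[0,0,0],40]
    - [[0,0,0],[0,0,0],40]
  squeeze: 60

```text
clock: 3.1
tcp_pos: [0.3723, -0.3196, 0.0084]
tool_rot: [0.001, 0.994, 0.111, 0.001]
contact_force: [-1.5, -0.1, 6.7]
grip_width: 0.0546
grasp_force: 63.8
```

apply_moves:
  series:
    - [[0,0,0.6],[0,0,0],40]
    - [[0,0,0.95],[0,0,0],40]
    - [[0,0,0.95],[0,0,0],40]
    - [[0,0.3,0.95],[0,0,0],40]
    - [[0.26,1,0.2],[0,0,0],40]
    - [[0.26,1,0],[0,0,0],40]
    - [[0.26,1,0],[0,0,0],40]
    - [[0.26,1,0],[0,0,0],40]
    - [[0.26,1,0],[0,0,0],40]
    - [[0.26,1,0],[0,0,0],40]
    - [[0.26,1,0],[0,0,0],40]
    - [[0.26,1,0],[0,0,0],40]

```text
clock: 4.6
tcp_pos: [0.4342, -0.0689, 0.1175]
tool_rot: [0.0, 0.994, 0.111, 0.0]
contact_force: [1.4, -0.1, -5.4]
grip_width: 0.0541
grasp_force: 65.4
```

apply_moves:
  series:
    - [[0.26,1,0],[0,0,0],40]
    - [[0.26,1,0],[0,0,0],40]
    - [[0.26,1,0],[0,0,0],40]
    - [[0.26,1,0],[0,0,0],40]
    - [[0.26,1,0],[0,0,0],40]
    - [[0.26,1,0],[0,0,0],40]
    - [[0.26,1,0],[0,0,0],40]
    - [[0.26,0.9,0],[0,0,0],40]
    - [[0,0,0],[0,0,0],40]
    - [[0,0,0],[0,0,0],40]

```text
clock: 5.85
tcp_pos: [0.4963, 0.1668, 0.117]
tool_rot: [0.0, 0.994, 0.111, 0.0]
contact_force: [0.1, -0.1, -5.7]
grip_width: 0.0546
grasp_force: 65.5
```

```bash
python3 - <<'E'
from h import *
st()
c=cam("side"); P=pts(c); z=P[...,2]
cv2.imwrite("pics/s1.png",cv2.resize(c["pixels"][150:330,100:350],None,fx=2.4,fy=2.4))
E
```

```text
t5.85 tcp [496.3 166.8 117. ] yaw_y -77.2 zax [ 0. -0. -1.] q [ 0.28 -0.16  1.9  -0.    1.4   1.62] F [ 0.1 -0.1 -5.7] w 54.6 g 65.47310639172792
```

View pics/s1.png

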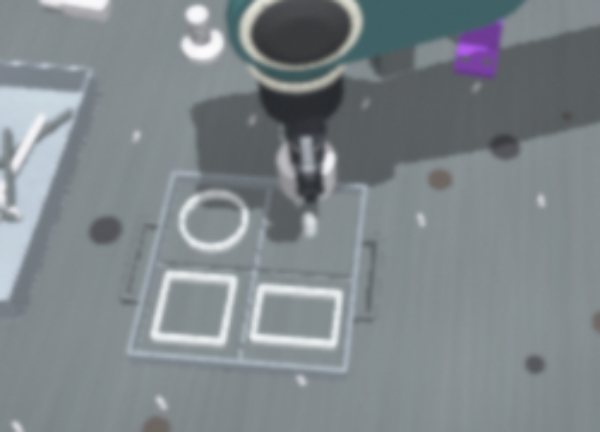

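The crop shows the collar gripped at (305,165), just above the post at (310,222).

apply_moves:
  series:
    - [[0.06,0.06,-0.6],[0,0,0],40]
    - [[0,0,-0.6],[0,0,0],40]
    - [[0,0,-0.6],[0,0,0],40]
    - [[0,0,-0.6],[0,0,0],40]
    - [[0,0,-0.4],[0,0,0],40]
    - [[0,0,-0.3],[0,0,0],40]
    - [[0,0,-0.16],[0,0,0],40]
    - [[0,0,0],[0,0,0],40]
    - [[0,0,0],[0,0,0],40]

```text
clock: 7.02
tcp_pos: [0.4986, 0.1688, 0.0189]
tool_rot: [-0.0, 0.994, 0.111, 0.0]
contact_force: [0.8, -0.5, -5.7]
grip_width: 0.0545
grasp_force: 65.5
```

apply_moves:
  series:
    - [[0,0,-0.03],[0,0,0],60]
    - [[0,0,0],[0,0,0],85]
    - [[0,0,0],[0,0,0],85]
    - [[0,0,0],[0,0,0],85]
    - [[0,0,0.6],[0,0,0],85]
    - [[0,0,0.9],[0,0,0],85]
    - [[0,0,0.9],[0,0,0],85]
    - [[0,-0.5,0.9],[0,0,1],60]
    - [[0.12,-1,0],[0,0,1],60]
    - [[0.12,-1,0],[0,0,1],60]
    - [[0.12,-1,0],[0,0,1],60]
    - [[0.12,-1,0],[0,0,1],60]

```text
clock: 8.52
tcp_pos: [0.5129, 0.0328, 0.1182]
tool_rot: [0.0, 0.946, 0.325, 0.001]
contact_force: [0.3, 0.1, -0.4]
grip_width: 0.06
grasp_force: 0.0
```

apply_moves:
  series:
    - [[0.12,-1,0],[0,0,1],60]
    - [[0.12,-1,0],[0,0,1],60]
    - [[0.12,-1,0],[0,0,1],60]
    - [[0.12,-1,0],[0,0,1],60]
    - [[0.12,-1,0],[0,0,1],60]
    - [[0.12,-1,0],[0,0,1],60]
    - [[0.12,-1,0],[0,0,1],60]
    - [[0.12,-1,0],[0,0,0.4],60]
    - [[0,0,0],[0,0,0],60]
    - [[0,0,0],[0,0,0],60]

```text
clock: 9.78
tcp_pos: [0.5416, -0.206, 0.1175]
tool_rot: [0.0, 0.795, 0.607, 0.0]
contact_force: [-0.5, 0.0, -0.1]
grip_width: 0.0602
grasp_force: 0.0
```

```bash
python3 - <<'E'
from h import *
st()
c=cam("top"); P=pts(c); z=P[...,2]
m=(z>.043)&(z<.056)&(abs(P[...,0]-.498)<.05)&(abs(P[...,1]-.169)<.05)
p=P[m]; print("collar top",m.sum(),np.percentile(p[:,2],[10,50,90]).round(4),cv2.minAreaRect((p[:,:2]*1e3).astype(np.float32)))
E
```

```text
t9.78 tcp [ 541.6 -206.   117.5] yaw_y -15.3 zax [ 0.001 -0.    -1.   ] q [-0.41 -0.04  1.79  0.    1.39 -0.14] F [-0.5  0.  -0.1] w 60.2 g 0.0
collar top 384 [0.0487 0.0508 0.0531] ((497.79364013671875, 170.60061645507812), (54.150760650634766, 54.55488967895508), 73.06147003173828)
```

apply_moves:
  series:
    - [[0.04,-0.05,-0.9],[0,0,0],60]
    - [[0,0,-0.9],[0,0,0],60]
    - [[0,0,-0.9],[0,0,0],60]
    - [[0,0,-0.5],[0,0,0],60]
    - [[0,0,-0.3],[0,0,0],60]
    - [[0,0,0],[0,0,0],60]
    - [[0,0,0],[0,0,0],30]
    - [[0,0,0],[0,0,0],20]
    - [[0,0,0],[0,0,0],20]
    - [[0,0,0],[0,0,0],20]
    - [[0,0,0],[0,0,0],20]

```text
clock: 11.2
tcp_pos: [0.5435, -0.208, 0.0131]
tool_rot: [0.001, 0.795, 0.607, 0.001]
contact_force: [0.7, 1.0, 5.8]
grip_width: 0.0345
grasp_force: 61.2
```

apply_moves:
  series:
    - [[0,0,0.6],[0,0,0],20]
    - [[0,0,0.95],[0,0,0],20]
    - [[0,0,0.95],[0,0,0],20]
    - [[0,0,0.95],[0,0,0],20]
    - [[-0.1,1,0],[0,0,-1],20]
    - [[-0.1,1,0],[0,0,-1],20]
    - [[-0.1,1,0],[0,0,-1],20]
    - [[-0.1,1,0],[0,0,-1],20]
    - [[-0.1,1,0],[0,0,-1],20]
    - [[-0.1,1,0],[0,0,-1],20]
    - [[-0.1,1,0],[0,0,-1],20]
    - [[-0.1,1,0],[0,0,-1],20]

```text
clock: 12.7
tcp_pos: [0.5183, 0.0332, 0.116]
tool_rot: [0.0, 0.955, 0.297, 0.0]
contact_force: [-0.1, -0.5, -5.7]
grip_width: 0.0344
grasp_force: 61.7
```

apply_moves:
  series:
    - [[-0.1,1,0],[0,0,-1],20]
    - [[-0.1,1,0],[0,0,-1],20]
    - [[-0.1,1,0],[0,0,-1],20]
    - [[-0.1,1,0],[0,0,-1],20]
    - [[-0.1,1,0],[0,0,-1],20]
    - [[-0.1,1,0],[0,0,-1],20]
    - [[-0.1,1,0],[0,0,-0.7],20]
    - [[-0.07,1,0],[0,0,0],20]
    - [[0,0,0],[0,0,0],20]
    - [[0,0,0],[0,0,0],20]

```text
clock: 13.95
tcp_pos: [0.4955, 0.272, 0.1156]
tool_rot: [0.0, 1.0, 0.011, -0.0]
contact_force: [-0.2, -0.2, -5.7]
grip_width: 0.0343
grasp_force: 61.8
```

```bash
python3 - <<'E'
from h import *
st()
c=cam("side")
cv2.imwrite("pics/s2.png",cv2.resize(c["pixels"][150:330,100:350],None,fx=2.4,fy=2.4))
E
```

```text
t13.95 tcp [495.5 272.  115.6] yaw_y -88.7 zax [-0. -0. -1.] q [ 0.46 -0.07  1.82 -0.    1.39  2.01] F [-0.2 -0.2 -5.7] w 34.3 g 61.81348755955696
```

View pics/s2.png

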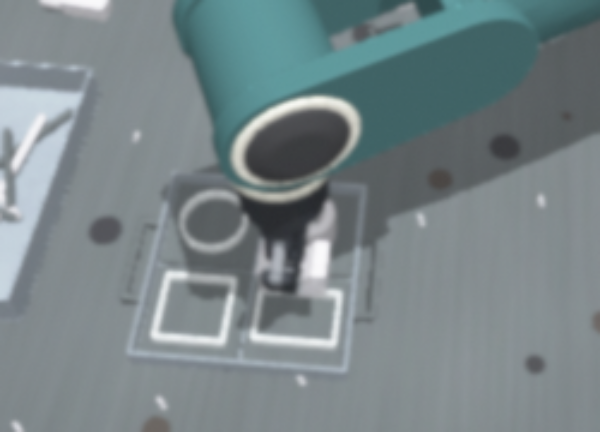

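The crop shows the V-block held above the oblong pocket. It spans about columns 255–330 with the finger near 280, so it may be off-centre along x. I'll measure that.

```bash
python3 - <<'E'
from h import *
c=cam("side"); P=pts(c); z=P[...,2]; hsv=cv2.cvtColor(c["pixels"],cv2.COLOR_BGR2HSV)
for lo,hi in((.1,.107),(.107,.115),(.115,.125),(.125,.135),(.135,.145)):
    m=(z>lo)&(z<hi)&(abs(P[...,0]-.495)<.08)&(abs(P[...,1]-.285)<.04)
    p=P[m]*1e3
    b=m&(hsv[...,2]>110); q=P[b]*1e3
    print(lo,m.sum(),"x",np.percentile(p[:,0],[0,5,95,100]).round(1),"y",np.percentile(p[:,1],[5,50,95]).round(1),"bright",b.sum(),q[:,0].min().round(1),q[:,0].max().round(1))
E
```

```text
0.1 23 x [461.5 461.6 519.2 521. ] y [266.9 289.3 290.7] bright 22 461.5 521.0
0.107 26 x [461.3 461.5 520.7 522.8] y [262.4 289.3 290.6] bright 26 461.3 522.8
0.115 42 x [461.3 461.6 520.8 522.3] y [259.1 289.  296.7] bright 39 461.3 522.3
0.125 67 x [461.4 462.  496.1 523.2] y [254.  280.6 296.2] bright 63 461.4 523.2
0.135 159 x [461.3 462.5 522.2 523.5] y [256.8 274.8 289.2] bright 159 461.3 523.5
```

apply_moves:
  series:
    - [[0.13,0.02,-0.6],[0,0,0],20]
    - [[0,0,-0.6],[0,0,0],20]
    - [[0,0,-0.6],[0,0,0],20]
    - [[0,0,-0.5],[0,0,0],20]
    - [[0,0,-0.4],[0,0,0],20]
    - [[0,0,-0.25],[0,0,0],20]
    - [[0,0,-0.11],[0,0,0],20]
    - [[0,0,0],[0,0,0],20]
    - [[0,0,0],[0,0,0],20]

```text
clock: 15.18
tcp_pos: [0.4997, 0.273, 0.0238]
tool_rot: [-0.0, 1.0, 0.011, 0.0]
contact_force: [0.5, 0.6, -5.4]
grip_width: 0.0338
grasp_force: 61.8
```

apply_moves:
  series:
    - [[0,0,-0.02],[0,0,0],45]
    - [[0,0,0],[0,0,0],55]
    - [[0,0,0],[0,0,0],55]
    - [[0,0,0.6],[0,0,0],55]
    - [[0,0,0.9],[0,0,0],55]
    - [[0,0,0.9],[0,0,0],55]
    - [[0,-0.65,0.8],[0,0,0.2],55]
    - [[-0.14,-1,0],[0,0,0.5],55]
    - [[-0.14,-1,0],[0,0,0.5],55]
    - [[-0.14,-1,0],[0,0,0.5],55]
    - [[-0.14,-1,0],[0,0,0.5],55]
    - [[-0.14,-1,0],[0,0,0.5],55]

```text
clock: 16.68
tcp_pos: [0.4785, 0.1025, 0.1203]
tool_rot: [-0.0, 0.992, 0.129, 0.001]
contact_force: [-0.3, 0.6, 0.4]
grip_width: 0.0552
grasp_force: 0.0
```

apply_moves:
  series:
    - [[-0.14,-1,0],[0,0,0.5],55]
    - [[-0.14,-1,0],[0,0,0.5],55]
    - [[-0.14,-1,0],[0,0,0.5],55]
    - [[-0.14,-1,0],[0,0,0.5],55]
    - [[-0.14,-1,0],[0,0,0.5],55]
    - [[-0.14,-1,0],[0,0,0],55]
    - [[-0.14,-1,0],[0,0,0],55]
    - [[-0.14,-1,0],[0,0,0],55]
    - [[-0.14,-1,0],[0,0,0],55]
    - [[-0.14,-1,0],[0,0,0],55]
    - [[-0.12,-1,0],[0,0,0],55]
    - [[0,0,0],[0,0,0],55]

```text
clock: 18.18
tcp_pos: [0.4328, -0.2281, 0.1201]
tool_rot: [0.0, 0.972, 0.235, 0.0]
contact_force: [-0.6, 0.7, -0.2]
grip_width: 0.0543
grasp_force: 0.0
```

```bash
python3 - <<'E'
from h import *
st()
c=cam("top"); P=pts(c); z=P[...,2]
m=(z>.014)&(z<.07)&(abs(P[...,0]-.4963)<.038)&(abs(P[...,1]-.2722)<.025)&(c["z_map"]>0)
p=P[m]; print("vee",m.sum(),np.percentile(p[:,2],[2,10,50,90,98]).round(4)); p=p[p[:,2]>.026]
print(cv2.minAreaRect((p[:,:2]*1e3).astype(np.float32)))
m=(z>.05)&(z<.065)&(abs(P[...,0]-.433)<.04)&(abs(P[...,1]+.226)<.04); p=P[m]
print("leg",m.sum(), cv2.minAreaRect((p[:,:2]*1e3).astype(np.float32)) if len(p)>3 else 0)
E
```

```text
t18.18 tcp [ 432.8 -228.1  120.1] yaw_y -62.9 zax [ 0.001 -0.001 -1.   ] q [-0.54 -0.25  1.97 -0.    1.42  0.56] F [-0.6  0.7 -0.2] w 54.3 g 0.0
vee 654 [0.0154 0.0238 0.0423 0.0502 0.0515]
((496.6969909667969, 274.49945068359375), (62.381858825683594, 37.93740463256836), 1.5495258569717407)
leg 19 ((450.95965576171875, -215.2298126220703), (7.049840450286865, 11.961289405822754), 69.58597564697266)
```

apply_moves:
  series:
    - [[0,0.05,-0.9],[0,0,0],55]
    - [[0,0,-0.9],[0,0,0],55]
    - [[0,0,-0.7],[0,0,0],55]
    - [[0,0,-0.5],[0,0,0],55]
    - [[0,0,-0.27],[0,0,0],55]
    - [[0,0,0],[0,0,0],55]
    - [[0,0,0],[0,0,0],25]
    - [[0,0,0],[0,0,0],10]
    - [[0,0,0],[0,0,0],0]
    - [[0,0,0],[0,0,0],0]
    - [[0,0,0],[0,0,0],0]
    - [[0,0,0],[0,0,0],0]

```text
clock: 19.73
tcp_pos: [0.4333, -0.2254, 0.0214]
tool_rot: [0.0, 0.972, 0.236, 0.0]
contact_force: [-0.6, -0.8, 5.9]
grip_width: 0.0071
grasp_force: 59.5
```

apply_moves:
  series:
    - [[0,0,0.6],[0,0,0],0]
    - [[0,0,0.95],[0,0,0],0]
    - [[0,0,0.95],[0,0,0],0]
    - [[0,0,0.95],[0,0,0],0]
    - [[0.35,1,0],[0,0,-0.4],0]
    - [[0.35,1,0],[0,0,-0.4],0]
    - [[0.35,1,0],[0,0,-0.4],0]
    - [[0.35,1,0],[0,0,-0.4],0]
    - [[0.35,1,0],[0,0,-0.4],0]
    - [[0.35,1,0],[0,0,-0.4],0]
    - [[0.35,1,0],[0,0,-0.4],0]
    - [[0.35,1,0],[0,0,-0.4],0]

```text
clock: 21.22
tcp_pos: [0.517, 0.016, 0.125]
tool_rot: [-0.0, 0.995, 0.098, -0.0]
contact_force: [-0.5, 0.0, -3.2]
grip_width: 0.0072
grasp_force: 58.9
```

apply_moves:
  series:
    - [[0.35,1,0],[0,0,-0.4],0]
    - [[0.35,1,0],[0,0,-0.4],0]
    - [[0.35,1,0],[0,0,-0.4],0]
    - [[0.35,1,0],[0,0,-0.4],0]
    - [[0.35,1,0],[0,0,-0.4],0]
    - [[0.35,1,0],[0,0,0],0]
    - [[0.35,1,0],[0,0,0],0]
    - [[0.3,1,0],[0,0,0],0]
    - [[0,0,0],[0,0,0],0]
    - [[0,0,0],[0,0,0],0]

```text
clock: 22.48
tcp_pos: [0.5992, 0.2546, 0.1245]
tool_rot: [0.0, 1.0, 0.011, -0.0]
contact_force: [-0.3, -0.7, -2.8]
grip_width: 0.0069
grasp_force: 59.2
```

```bash
python3 - <<'E'
from h import *
st()
c=cam("side"); P=pts(c); z=P[...,2]
cv2.imwrite("pics/s3.png",cv2.resize(c["pixels"][150:330,100:350],None,fx=2.4,fy=2.4))
m=(z>.09)&(z<.125)&(abs(P[...,0]-.6)<.06)&(abs(P[...,1]-.275)<.06)&(c["z_map"]>0)
p=P[m]; print(m.sum(),(p.min(0)*1e3).round(1),(p.max(0)*1e3).round(1))
p=p[p[:,2]<.112]; print(len(p),(p.min(0)*1e3).round(1),(p.max(0)*1e3).round(1),cv2.minAreaRect((p[:,:2]*1e3).astype(np.float32)))
E
```

```text
t22.48 tcp [599.2 254.6 124.5] yaw_y -88.7 zax [-0. -0. -1.] q [ 0.36  0.11  1.62 -0.    1.41  1.91] F [-0.3 -0.7 -2.8] w 6.9 g 59.181756377220154
443 [571.2 250.2 101.1] [621.8 302.2 124.7]
350 [571.4 250.2 101.1] [621.8 302.2 112. ] ((596.8343505859375, 276.3684387207031), (50.58711242675781, 50.57380676269531), 2.0544209480285645)
```

View pics/s3.png

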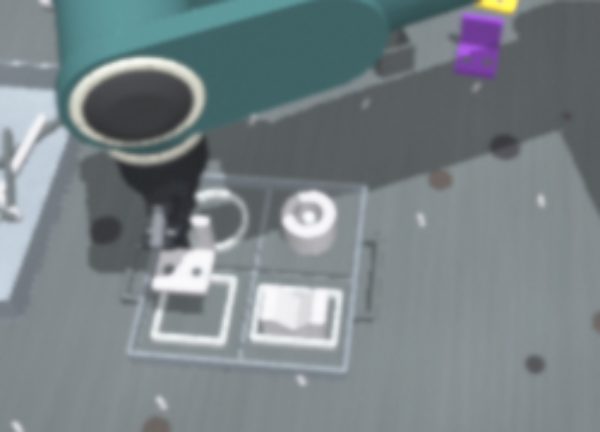

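The collar at (308,215) and the V-block at (295,310) are seated. The stop hangs level, foot down, above the square pocket at (185,270). I'll correct by +3 mm in x and −2 mm in y, then lower it.

apply_moves:
  series:
    - [[0.1,-0.06,-0.6],[0,0,0],0]
    - [[0,0,-0.6],[0,0,0],0]
    - [[0,0,-0.6],[0,0,0],0]
    - [[0,0,-0.5],[0,0,0],0]
    - [[0,0,-0.4],[0,0,0],0]
    - [[0,0,-0.25],[0,0,0],0]
    - [[0,0,-0.14],[0,0,0],0]
    - [[0,0,0],[0,0,0],0]
    - [[0,0,0],[0,0,0],0]

```text
clock: 23.65
tcp_pos: [0.6026, 0.2531, 0.0318]
tool_rot: [-0.0, 1.0, 0.011, 0.0]
contact_force: [-0.6, -0.9, -3.6]
grip_width: 0.0072
grasp_force: 59.1
```

apply_moves:
  series:
    - [[0,0,-0.02],[0,0,0],20]
    - [[0,0,0],[0,0,0],40]
    - [[0,0,0],[0,0,0],40]
    - [[0,0,0.6],[0,0,0],40]
    - [[0,0,0.9],[0,0,0],40]
    - [[0,0,0.9],[0,0,0],40]
    - [[0,-0.2,0.7],[0,0,0],60]
    - [[0.2,-1,0],[0,0,0],60]
    - [[0.2,-1,0],[0,0,0],60]
    - [[0.2,-1,0],[0,0,0],60]
    - [[0.2,-1,0],[0,0,0],60]
    - [[0.2,-1,0],[0,0,0],60]

```text
clock: 25.15
tcp_pos: [0.6325, 0.0957, 0.1247]
tool_rot: [0.0, 1.0, 0.011, 0.0]
contact_force: [0.5, -0.3, -0.8]
grip_width: 0.06
grasp_force: 0.0
```

apply_moves:
  series:
    - [[0.2,-1,0],[0,0,0],60]
    - [[0.2,-1,0],[0,0,0],60]
    - [[0.2,-1,0],[0,0,0],60]
    - [[0.2,-1,0],[0,0,0],60]
    - [[0.2,-1,0],[0,0,0],60]
    - [[0.23,-1,0],[0,0,0],60]
    - [[0,0,0],[0,0,0],60]
    - [[0,0,0],[0,0,0],60]

```text
clock: 26.15
tcp_pos: [0.6691, -0.0828, 0.1243]
tool_rot: [-0.0, 1.0, 0.011, 0.0]
contact_force: [0.5, 0.4, 0.6]
grip_width: 0.06
grasp_force: 0.0
```

```bash
python3 - <<'E'
from h import *
st()
c=cam("side"); P=pts(c); z=P[...,2]
m=(z>.013)&(z<.08)&(abs(P[...,0]-.6)<.031)&(abs(P[...,1]-.274)<.031)&(c["z_map"]>0)
p=P[m]; print("stop",m.sum(),(p[:,2].max()*1e3).round(1),cv2.minAreaRect((p[:,:2]*1e3).astype(np.float32)))
q=p[p[:,1]>.265]; print("foot z",np.percentile(q[:,2],[10,50,90]).round(4))
E
```

```text
t26.15 tcp [669.1 -82.8 124.3] yaw_y -88.8 zax [ 0.  0. -1.] q [-0.16  0.16  1.57  0.    1.41  1.39] F [0.5 0.4 0.6] w 60.0 g 0.0
stop 613 68.2 ((602.5078735351562, 274.8651428222656), (55.25597381591797, 54.25700378417969), 1.6925865411758423)
foot z [0.0152 0.0175 0.0198]
```

apply_moves:
  series:
    - [[0,0,-0.8],[0,0,0],60]
    - [[0,0,-0.8],[0,0,0],60]
    - [[0,0,-0.7],[0,0,0],60]
    - [[0,0,-0.5],[0,0,0],60]
    - [[0,0,-0.3],[0,0,0],60]
    - [[0,0,0],[0,0,0],60]
    - [[0,0,0],[0,0,0],30]
    - [[0,0,0],[0,0,0],15]
    - [[0,0,0],[0,0,0],10]
    - [[0,0,0],[0,0,0],10]
    - [[0,0,0],[0,0,0],10]
    - [[0,0,0],[0,0,0],10]

```text
clock: 27.7
tcp_pos: [0.6698, -0.083, 0.0319]
tool_rot: [0.0, 1.0, 0.011, 0.001]
contact_force: [-1.2, -0.0, 5.5]
grip_width: 0.0244
grasp_force: 59.3
```

apply_moves:
  series:
    - [[0,0,0.6],[0,0,0],10]
    - [[0,0,0.9],[0,0,0],10]
    - [[0,0,0.9],[0,0,0],10]
    - [[-0.25,0.8,0.5],[0,0,0],10]
    - [[-0.25,1,0],[0,0,0],10]
    - [[-0.25,1,0],[0,0,0],10]
    - [[-0.25,1,0],[0,0,0],10]
    - [[-0.25,1,0],[0,0,0],10]
    - [[-0.25,1,0],[0,0,0],10]
    - [[-0.25,1,0],[0,0,0],10]
    - [[-0.25,1,0],[0,0,0],10]
    - [[-0.24,0.64,0],[0,0,0],10]

```text
clock: 29.2
tcp_pos: [0.6011, 0.1721, 0.1182]
tool_rot: [-0.0, 1.0, 0.012, -0.0]
contact_force: [0.6, -0.6, -3.5]
grip_width: 0.0248
grasp_force: 59.4
```

apply_moves:
  series:
    - [[0,0,0],[0,0,0],10]
    - [[0,0,0],[0,0,0],10]

```text
clock: 29.45
tcp_pos: [0.6021, 0.17, 0.118]
tool_rot: [0.0, 1.0, 0.011, 0.0]
contact_force: [0.4, -0.3, -2.9]
grip_width: 0.025
grasp_force: 59.4
```

```bash
python3 - <<'E'
from h import *
st()
c=cam("side"); P=pts(c); z=P[...,2]
m=(z>.075)&(z<.11)&(abs(P[...,0]-.6)<.06)&(abs(P[...,1]-.17)<.06)&(c["z_map"]>0)
p=P[m]*1e3; print(m.sum(),p.min(0).round(1),p.max(0).round(1))
p=p[p[:,2]<p[:,2].min()+12]; print(len(p),p.min(0).round(1),p.max(0).round(1))
cv2.imwrite("pics/s4.png",cv2.resize(c["pixels"][150:330,100:350],None,fx=2.4,fy=2.4))
E
```

```text
t29.45 tcp [602.1 170.  118. ] yaw_y -88.7 zax [ 0. -0. -1.] q [ 0.23  0.06  1.68 -0.    1.39  1.78] F [ 0.4 -0.3 -2.9] w 25.0 g 59.41573136486113
213 [577.8 146.6  82.9] [627.2 197.1 108.3]
46 [577.8 167.1  82.9] [619.3 195.3  94.9]
```

View pics/s4.png

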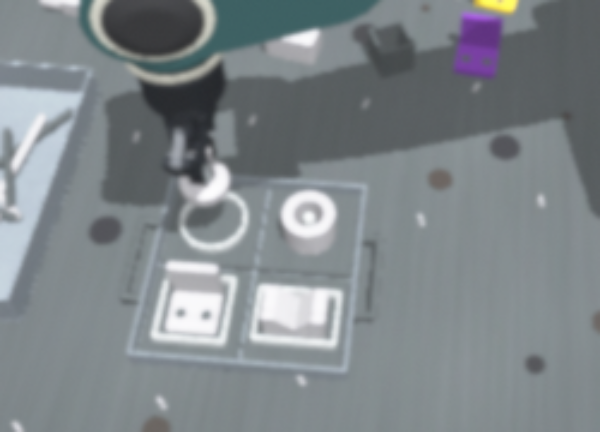

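The stop is seated at (195,305). The jack hangs upright over the round pocket, its foot centred on (602,171) mm.

apply_moves:
  series:
    - [[0,0,-0.6],[0,0,0],10]
    - [[0,0,-0.6],[0,0,0],10]
    - [[0,0,-0.5],[0,0,0],10]
    - [[0,0,-0.4],[0,0,0],10]
    - [[0,0,-0.25],[0,0,0],10]
    - [[0,0,-0.15],[0,0,0],10]
    - [[0,0,0],[0,0,0],10]
    - [[0,0,0],[0,0,0],10]

```text
clock: 30.5
tcp_pos: [0.6024, 0.1704, 0.0434]
tool_rot: [-0.0, 1.0, 0.011, 0.0]
contact_force: [-0.2, 0.6, -3.0]
grip_width: 0.0245
grasp_force: 59.4
```

apply_moves:
  series:
    - [[0,0,-0.05],[0,0,0],10]
    - [[0,0,0],[0,0,0],10]
    - [[0,0,0],[0,0,0],35]
    - [[0,0,0],[0,0,0],50]
    - [[0,0,0],[0,0,0],50]
    - [[0,0,0.6],[0,0,0],50]
    - [[0,0,0.9],[0,0,0],50]
    - [[0,0,0.9],[0,0,0],50]
    - [[0,0,0.9],[0,0,0],50]
    - [[0,-1,0.5],[0,0,0],50]
    - [[0,-1,0],[0,0,0],50]
    - [[0,-1,0],[0,0,0],50]

```text
clock: 32.0
tcp_pos: [0.6022, 0.0795, 0.1572]
tool_rot: [-0.0, 1.0, 0.011, 0.001]
contact_force: [0.2, 0.1, 0.2]
grip_width: 0.05
grasp_force: 0.0
```

apply_moves:
  series:
    - [[-0.5,-1,0],[0,0,0],50]
    - [[-0.5,-1,0],[0,0,0],50]
    - [[-0.5,-1,0],[0,0,0],50]
    - [[-0.5,-1,0],[0,0,0],50]
    - [[-0.5,-1,0],[0,0,0],50]
    - [[0,0,0],[0,0,0],50]
    - [[0,0,0],[0,0,0],50]

```text
clock: 32.88
tcp_pos: [0.5274, -0.0695, 0.1564]
tool_rot: [0.0, 1.0, 0.011, 0.001]
contact_force: [0.8, 0.1, 0.1]
grip_width: 0.0499
grasp_force: 0.0
```

```bash
python3 - <<'E'
from h import *
st()
c=cam("side"); cv2.imwrite("pics/s5.png",cv2.resize(c["pixels"][100:340,80:400],None,fx=2.4,fy=2.4))
P=pts(c); z=P[...,2]
for n,x,y,e in(("jack",.6025,.1702,77),("collar",.498,.169,50),("stop",.6,.274,66),("vee",.496,.272,48)):
    m=(abs(P[...,0]-x)<.034)&(abs(P[...,1]-y)<.034)&(z<.09)&(c["z_map"]>0); print(n,"top",np.percentile(z[m]*1e3,99).round(1),"expect",e)
for n,x,y in(("slug",.4905,-.3253),("plain",.5567,-.0933)):
    m=(abs(P[...,0]-x)<.05)&(abs(P[...,1]-y)<.05)&(z>.03)&(z<.06); p=P[m]; print(n,np.round(cv2.minAreaRect((p[:,:2]*1e3).astype(np.float32))[0],1))
E
```

```text
t32.88 tcp [527.4 -69.5 156.4] yaw_y -88.8 zax [ 0.001 -0.    -1.   ] q [-0.18 -0.17  1.84  0.    1.47  1.37] F [0.8 0.1 0.1] w 49.9 g 0.0
jack top 78.3 expect 77
collar top 52.3 expect 50
stop top 67.4 expect 66
vee top 50.2 expect 48
slug [ 490.4 -325. ]
plain [555.3 -94.2]
```

View pics/s5.png

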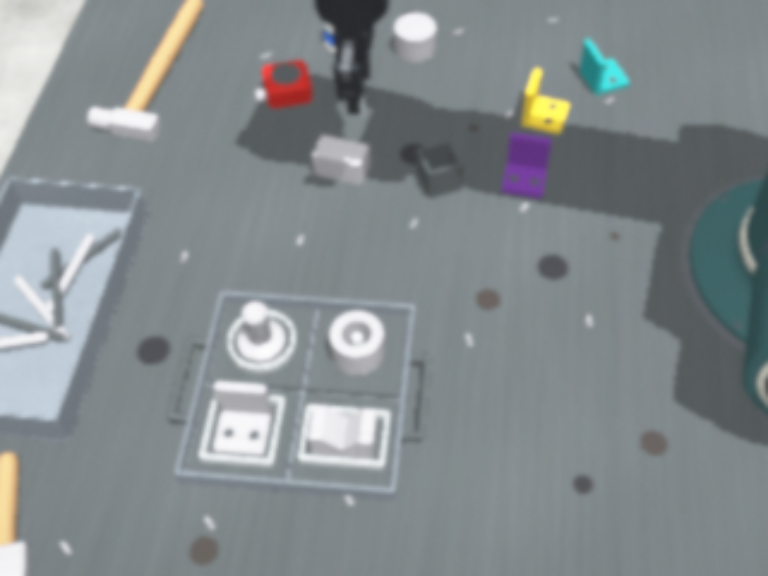

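All four pieces sit upright in their holders: jack (260,335), collar (357,340), stop (242,425), V-block (345,432). The plain block (340,160) and slug (414,35) have not moved, so I'll hand in.

```bash
python3 -c "
from cell import bot
print(bot.hand_in())"
```

```text
the job is handed in; nothing more can be done
None
```

I placed the collar, V-block, angle stop and screw jack upright and fully down in their holders, in that order, left the slug and plain block where they stood, and handed the job in at about 33 s.

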